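Shut and latch the enamelling kiln

TASK

The little enamelling kiln has been loaded and its door left ajar: shut the door, lift the latch bar over the keeper and, pressing the door in against its fibre seal, let the bar drop fully into the keeper's notch so that the door stays shut on its own. Press no harder than the latch needs (the seal is brittle), do not force the bar against the keeper, and leave the pliers, the bead tray and the bead jar where they are.

Things in the scene. Friction and masses are not known exactly. Their poses are not given: they have to be found in the camera images.
- kiln: Grey bench-top enamelling kiln, 270 deep x 260 wide x 240 mm high, fixed to the bench. Origin: centre of its underside. x axis from front to back (front face at x = -135 mm), z up; the door's hinge is on its -y side, the door's free edge and the keeper on its +y side.
- door: Steel door pan 190 wide x 150 high x 22 mm thick, on a vertical hinge; stays where left (under 1 N at the knob). Origin: on the hinge line at bench height, mid-thickness. y axis: from the hinge to the free edge (195 mm); x: the door's normal, inwards. It meets the seal within 0.04 rad of parallel to the kiln; it opens anticlockwise seen from above, by 0.35 to 0.85 rad at the start (1.5 at most).
- latch: Flat steel latch bar 168 long x 22 high x 6 mm thick, 0.2 kg, outside the door, free on a pivot bolt; unheld it sinks onto a rest pin 0.05 rad below level; lifts up to 0.9 rad. Origin: on the pivot, mid-bar, 75 mm along the door's y from the hinge line, 19 mm outside the door's mid-thickness, 195 mm above the bench. y axis: along the bar to its free end (150 mm); x: the door's x.
- hinge (a point): Point on the door's hinge line, 195 mm above the bench (kiln x = -158 mm, y = -100 mm).
- keeper_mark (a point): Point on the kiln's front face behind the middle of the keeper, level with the floor of its notch (184 mm up). The keeper is a hook of steel standing out in front of it: level floor 16 mm wide, upright lip 5 mm thick and 14 mm high, no ramp. The lip's inner face is 35 to 51 mm out from this point: the bracket has slotted holes and is set to suit the seal. Axes: the kiln's.
- seal_mark (a point): Point on the front face under the free-edge strip of the white rope seal round the chamber mouth. The seal has packed down with use: it stands 5 to 19 mm proud here (178 to 184 mm from the hinge line), so where the door meets it must be felt. It gives 1 mm per 5 N; pressed in 1.6 mm (8 N, much the same pushing at the knob) it lets the bar clear the lip's inner side; above 16 N it is damaged.
- knob (a point): Grip point on the axis of the bar's round wooden knob (18 mm across, 40 mm long, with a 23 mm end cap), which stands out from the bar along the latch's -x. 24 mm out from the bar's front, 105 mm from the pivot; with the bar level 195 mm above the bench and, from the hinge line, 180 mm along the door's y and 46 mm outwards. Pinch from above, a finger on either side; 25 N of grip holds it.
- bar_seat (a point): Point on the underside of the latch bar, middle of its thickness, 137 mm from the pivot: the part that lies on the floor of the keeper's notch when the bar is home (bar level). Bearing on the lip or floor it takes up to 20 N.
- pliers: Jewellery pliers with black handles, 170 mm long, lying on the bench. Origin: under the middle.
- bead_tray: Wooden bead tray 110 x 150 x 22 mm. Origin: centre of the underside.
- bead_jar: Glass bead jar, 56 mm in diameter, 75 mm high. Origin: centre of the underside.

How it is judged (in metres and radians):
At the end, for the whole second after the job is handed in: The bar lies level in the keeper's notch, underside within 3 mm below to 4 mm above the floor's height (outside the lip it hangs 7 mm lower), holding the door shut on the seal; bar and door at rest; pliers, tray and jar within 30 mm of their starts (x of bar_seat in the frame of keeper_mark between -0.0515 and -0.022 m and z of bar_seat in the frame of keeper_mark between -0.003 and 0.004 m and linear speed of latch below 0.02 m/s and angular speed of door below 0.05 rad/s and distance of each of pliers, bead_tray, bead_jar from where it was at the start of the episode below 0.03 m); the robot touches nothing.
It fails at once if the door presses on the seal with more than 16 N (pushed too hard or slammed) (contact force between door_panel and kiln above 16 N).
It fails at once if the bar is forced against the keeper with more than 20 N (contact force between latch and kiln above 20 N).
It fails at once if a bystander is disturbed (moved by more than 30 mm) (distance of any of pliers, bead_tray, bead_jar from where it was at the start of the episode above 0.03 m).
It also fails if it takes over 59 s, if anything falls off the work surface, if the arm or the gripper's body presses on something with over 40 N, if the wrist force passes 120 N, or if a joint passes its speed limit or range.

ROBOT

A 6-joint arm with a two-finger parallel gripper is mounted at the origin on the work surface. World frame = base frame: x ahead of the robot, y to its left, z up, the work surface at z = 0. Lengths are in mm, angles in rad, forces in N, time in s.
With the tool pointing down it reaches from about 350 to 850 mm from the base axis. Payload 8.1 kg.
Tool frame: the origin (TCP) lies on the centre line of the jaws, within the pads' length; the fingertips stand 17 mm ahead of it and the grasp point (between the pads) lies 2 mm behind it (r.tcp_to_tips is the distance from the TCP to the fingertips, in mm); z points along the fingers, y is the line along which they close (so a half turn about z gives the same grasp; the last joint's range is limited). The gripper opens to 93 mm and grips with 3 to 60 N. Pads are 15 mm wide; open, the fingers measure 128 mm over their backs; the gripper's body (75 mm by 188 mm) begins 65 mm behind the grasp point.
Start: joints at [-1.373, 0.13, 1.488, -0, 1.523, -0.085], TCP at [167.448, -576.165, 235.635] pointing down, gripper open.
Joint ranges: [-2.96, 2.96], [-0.89, 2.26], [0.02, 2.5], [-1.34, 4.48], [0, 2.73], [-2.66, 2.66]. Speed limits (rad/s): [2.39, 2.39, 2.79, 3.14, 3.14, 3.14].

INTERFACE

Orientations are given as a 3x3 rotation matrix whose columns are the frame's x, y, z axes.
In Python, from workcell import status, viewer, workorder, r gives the robot as it stands.
- The arm moves only by the tool step_arm, never from a script. Its argument "rows" is a list of rows, each an object with "xyz": the shift along the tool's x, y, z as a fraction of full scale, a list of three; "rot": the turn, a rotation vector about the tool's x, y, z as a fraction of full scale, a list of three. In form: [{"xyz": [tx, ty, tz], "rot": [wx, wy, wz]}, ...]. A call has 1 to 20 rows; each row is the pose to reach, as a shift and turn from the pose commanded when the call began, along the tool's axes at that moment; what a row does not reach only later rows make up. Full scale, the value 1, is 30 cm for a shift and 45 degrees for a turn. A row lasts 1/10 s, in which the tool goes at most 50 mm and 8.59 degrees, less where a joint would pass 70% of its speed; a pose out of reach is approached as far as the arm can. A call with a number of a shift or a turn outside -1 to 1 is refused whole. A call with a gripper value outside its range is refused whole. "hand" is the closure in counts, from 0 (fully open) to 255 (shut), set as the call begins (left out, the last holds). The fingers move at their own pace and stop on an object; "newtons" is the grip in N (left out, the last holds). Time passes only in rows, so rows that repeat a pose let the fingers close. It gives the time, the measured TCP pose, the force, the opening and the grip force at its end, in the units of the state.
- status.get_state(): the state, without advancing time (a new reading comes with each control period).
- viewer.capture(name): name is "scene" or "top" or "wrist"; returns a dict with "color" (480x640x3 uint8, red, green, blue), "fx", "fy", "cx", "cy" (pixels), "camera_from_world" (4x4, takes a point from world to camera coordinates); the wrist camera has in their place "T_tool_cam" (4x4, takes a point from camera to tool coordinates, whose origin is the TCP and whose axes are the flange's). Camera axes: x right, y down, z forward; pixel columns grow to the right and rows downward; lengths in mm; the calibration is good to about 2 mm. A picture is of the moment at which its call begins: read the wrist's pose just before it. There is no depth.
- workorder.job_done(): hands the job in; it is judged then, once.
The state is a dict: "clock": time; "joint_pos": joint angles; "dq": joint speeds; "tau": joint torques, N m; "tool_pos": TCP position; "orientation": TCP orientation; "wrist_force": force on the tool from outside, world axes, zero at the start; "torque": the same for the moment, N m; "opening": finger opening in mm; "gripper_force": force on a finger pad.
Only numpy, scipy, OpenCV 4.12 (cv2) and the standard library are available. Lean on these libraries where they do the work, as an engineer would, in place of code of your own. Each camera call takes 0.05 s, during which the arm holds its last target. There are 200 camera calls.

## Working session

There is one attempt and no reset: what is moved stays moved. The work goes in short steps, Python scripts to look and compute and a tool call to move; the robot and the scene stay as the last step left them, time stands still between calls to the robot, and variables do not carry over. Pictures are saved under pics/ and viewed, at most 10 in all, crops included, and the job is handed in when it is done.

Besides the shell and the picture viewer there is one more tool, called after "Emit:" by a JSON object that holds its "name" and its "arguments". step_arm: Moves the arm, as the interface text tells. Its arguments: {"type":"object","properties":{"rows":{"type":"array","items":{"type":"object","properties":{"xyz":{"type":"array","items":{"type":"number","minimum":-1,"maximum":1}},"rot":{"type":"array","items":{"type":"number","minimum":-1,"maximum":1}}}}},"hand":{"type":"number"},"newtons":{"type":"number"}},"required":["rows"]}

```bash
mkdir -p pics && python3 - <<'E'
from workcell import status, viewer, r
import cv2,numpy as np
s=status.get_state();print(s)
for n in("scene","top"):
    c=viewer.capture(n);cv2.imwrite(f"pics/{n}0.png",c["color"][:,:,::-1])
    T=np.array(c["camera_from_world"]);print(n,c["fx"],c["fy"],c["cx"],c["cy"],T.round(4).tolist())
    np.savez(n+"0.npz",**{k:c[k] for k in c})
E
```

```text
{'clock': 0.0, 'joint_pos': array([-1.37340419e+00,  1.31175380e-01,  1.48929675e+00, -9.29041726e-06,
        1.52298672e+00, -8.53959237e-02]), 'dq': array([-0.00057009, -0.00066849,  0.00201521,  0.00224928,  0.00070772,
       -0.00161059]), 'tau': array([-1.08884840e-03, -5.59830987e+01, -4.91769075e+01,  7.66411331e-02,
        3.50846106e-02, -1.25898000e-04]), 'tool_pos': array([ 167.33358303, -575.62559874,  234.56933738]), 'orientation': array([[ 9.60281110e-01,  2.79034137e-01, -3.75084360e-04],
       [ 2.79034349e-01, -9.60279381e-01,  1.82813649e-03],
       [ 1.49926710e-04, -1.86018636e-03, -9.99998259e-01]]), 'wrist_force': array([ 0.72780372, -0.00740069,  0.03173381]), 'torque': array([-0.02380183,  0.03865032, -0.01420643]), 'gripper_force': 0.0, 'opening': 93.40728862981103}
scene 445.34756269974946 445.34756269974946 326.06903476351243 239.44342101143536 [[0.7669, 0.6416, 0.0131, -374.0815], [0.4696, -0.5472, -0.6928, -255.2091], [-0.4373, 0.5375, -0.721, 1315.8255], [0.0, 0.0, 0.0, 1.0]]
top 452.93186121731554 452.93186121731554 320.5647873386416 234.83022055177088 [[0.0103, -0.9998, -0.0153, -113.1451], [-0.9819, -0.0073, -0.1892, 629.4193], [0.1891, 0.017, -0.9818, 1011.9748], [0.0, 0.0, 0.0, 1.0]]
```

View pics/scene0.png

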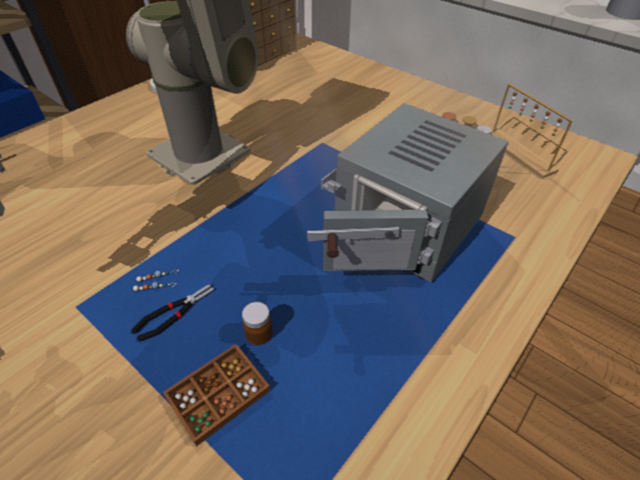

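View pics/top0.png

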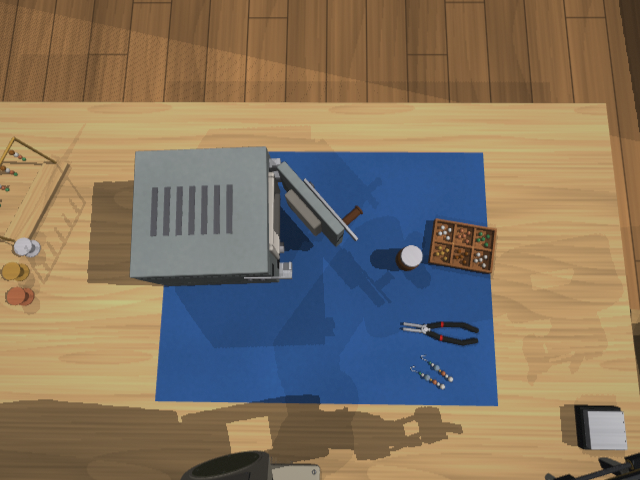

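The scene view shows the kiln right of centre with the door open and the knob near (333,245). The top view shows the kiln at (131–270,147–280), its front facing image-right (world −y), the knob near (352,215) and the keeper near (285,270). I'll zoom in on both.

```bash
python3 - <<'E'
import cv2
a=cv2.imread("pics/top0.png")[135:290,125:365];b=cv2.imread("pics/scene0.png")[95:285,300:515]
cv2.imwrite("pics/topz.png",cv2.resize(a,None,fx=3.333,fy=3.333,interpolation=cv2.INTER_CUBIC))
cv2.imwrite("pics/scenez.png",cv2.resize(b,None,fx=3,fy=3,interpolation=cv2.INTER_CUBIC))
E
```

```text
(no output)
```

View pics/topz.png

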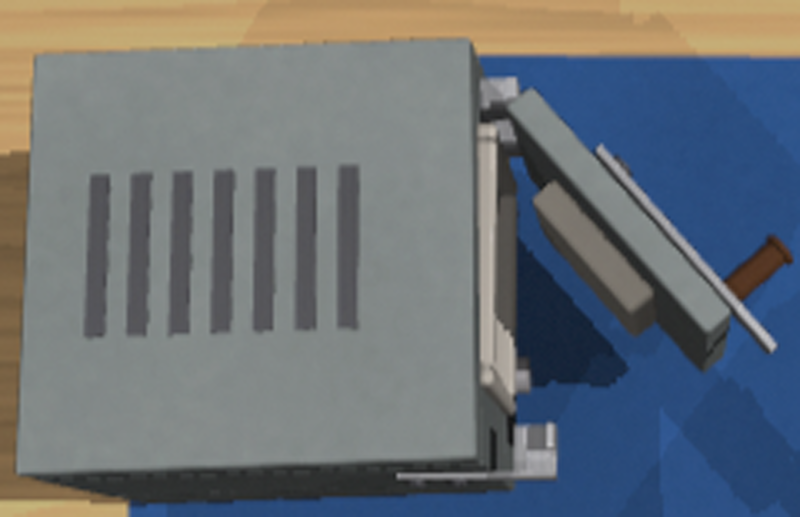

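View pics/scenez.png

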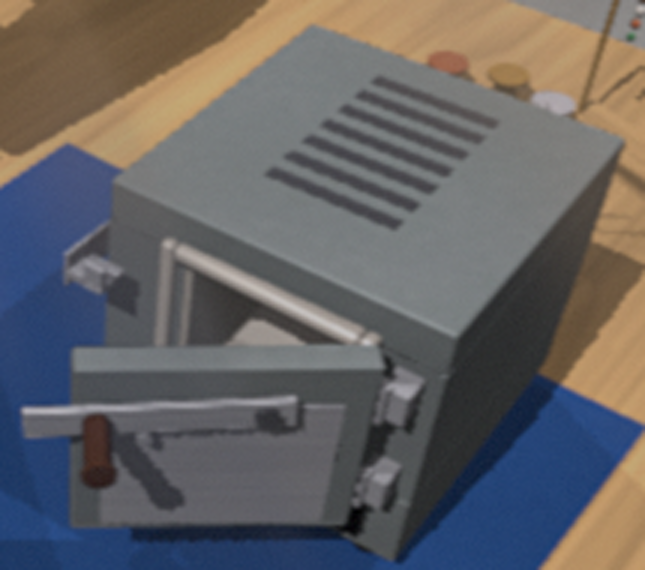

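The zooms give the kiln roof corners in both views. The knob runs from (735,290) to (779,250) in the top zoom, and from (97,420) to (100,478) in the scene zoom. Next I fit the kiln pose and triangulate the knob.

```bash
cat > h.py <<'E'
import numpy as np
from scipy.optimize import least_squares
C={n:np.load(n+"0.npz") for n in("top","scene")}
def proj(n,P):
    c=C[n];T=c["camera_from_world"];q=np.atleast_2d(P)@T[:3,:3].T+T[:3,3]
    return np.c_[c["fx"]*q[:,0]/q[:,2]+c["cx"],c["fy"]*q[:,1]/q[:,2]+c["cy"]]
tz=lambda p:np.array(p)/3.3333+[125,135]-.35
sz=lambda p:np.array(p)/3+[300,95]-.33
Rz=lambda a:np.array([[np.cos(a),-np.sin(a),0],[np.sin(a),np.cos(a),0],[0,0,1]])
E
python3 - <<'E'
from h import *
K=np.array([[-135,-130,240],[-135,130,240],[135,130,240],[135,-130,240]])
pt=tz([(471,40),(477,457),(17,472),(35,56)]);ps=sz([(457,345),(113,182),(313,27),(622,145)])
w=lambda v:K@Rz(v[2]).T+[v[0],v[1],0]
for sel in("ts","t","s"):
    f=lambda v:np.r_[(proj("top",w(v))-pt).ravel()*("t" in sel),(proj("scene",w(v))-ps).ravel()*("s" in sel)]
    s=least_squares(f,[500,200,1.57]);print(sel,s.x.round(3),s.fun.round(1).tolist())
    if sel=="ts":v=s.x
np.save("kiln.npy",v)
def tri(a,b):
    return least_squares(lambda P:np.r_[(proj("top",P)-tz([a])).ravel(),(proj("scene",P)-sz([b])).ravel()],[500,-100,190.])
for nm,a,b in(("tip",(779,250),(100,478)),("base",(737,290),(97,422)),("barend",(772,350),(22,420))):
    s=tri(a,b);P=s.x;k=Rz(v[2]).T@(P-[v[0],v[1],0]);print(nm,P.round(1),"kiln",k.round(1),s.fun.round(1))
# door angle from knob top-view: fit angle th (open) to knob tip & bar end in both views
H=np.array([-158,-100,0.])
def door(th,p): # opens anticlockwise
    return (Rz(v[2])@(H+Rz(th)@np.array(p,float)))+[v[0],v[1],0]
for s in(1,-1):
    g=lambda t:np.r_[(proj("top",door(s*t[0],[-62,180,190]))-tz([(779,250)])).ravel(),(proj("scene",door(s*t[0],[-62,180,190]))-sz([(100,478)])).ravel(),(proj("top",door(s*t[0],[-22,180,190]))-tz([(737,290)])).ravel()]
    q=least_squares(g,[.6]);print(s,q.x,q.fun.round(1))
E
```

```text
ts [644.258 129.588   1.614] [1.1, -1.0, 0.8, 1.0, -0.5, 1.4, 0.1, -0.9, 0.4, -1.0, -1.0, 0.3, -0.1, -0.5, 2.2, -1.1]
t [644.65  130.369   1.615] [0.7, -1.2, 0.4, 0.7, -0.8, 1.2, -0.3, -1.0, 0.0, -0.0, -0.0, 0.0, 0.0, -0.0, 0.0, -0.0]
s [644.388 127.856   1.614] [0.0, -0.0, 0.0, 0.0, 0.0, 0.0, 0.0, -0.0, -0.1, -0.5, -1.5, 0.6, -0.4, -0.3, 2.0, -0.7]
tip [ 658.9 -188.7  190.2] kiln [-318.6   -0.8  190.2] [ 0.2  0.2  0.2 -0. ]
base [ 632.3 -161.   198.1] kiln [-289.8   24.6  198.1] [-0.3 -0.3 -0.4  0.1]
barend [ 594.3 -184.3  192.8] kiln [-311.4   63.7  192.8] [ 0.4  0.4  0.5 -0.1]
1 [0.69091377] [ 1.1  0.2 -0.4  0.7 -0.5  0.6]
-1 [-0.69091377] [ 1.1  0.2 -0.4  0.7 -0.5  0.6]
```

```bash
cat > mv.py <<'E'
import json,os
from h import *
v=np.load("kiln.npy")
off=np.array(json.load(open("off.json"))) if os.path.exists("off.json") else np.zeros(3)
H=np.array([-158,-100,0.])
def door(th,p): return Rz(v[2])@(H+Rz(th)@np.array(p,float))+[v[0],v[1],0]
def target(th,lift=-.05,out=46,dz=-2):
    "TCP xyz,yaw of tool y for door angle th and bar lift"
    P=door(th,[-out,75+105*np.cos(lift),195+105*np.sin(lift)+dz])+off
    return np.r_[P,v[2]+np.pi/2+th-2*np.pi]
def load(): return np.array(json.load(open("cmd.json")))
def axes(psi): return np.array([[-np.sin(psi),np.cos(psi),0],[np.cos(psi),np.sin(psi),0],[0,0,-1.]]).T
def axes(psi):
    y=np.array([np.cos(psi),np.sin(psi),0]);z=np.array([0,0,-1.]);return np.c_[np.cross(y,z),y,z]
def need(t,c=None):
    c=load() if c is None else c
    return np.r_[axes(c[3]).T@(t[:3]-c[:3])/300, -(t[3]-c[3])/(np.pi/4)]
def sent(x,rz=0):
    c=load();n=np.r_[c[:3]+axes(c[3])@np.array(x)*300,c[3]-rz*np.pi/4];json.dump(n.tolist(),open("cmd.json","w"));return n
E
python3 - <<'E'
from mv import *
json.dump([167.448,-576.165,235.635,np.arctan2(-.9603,.2790)],open("cmd.json","w"))
t=target(.691);print(t.round(3),target(0).round(3));t[2]=250
print(axes(load()[3]).round(3).tolist(),need(t).round(3))
E
```

```text
[ 648.426 -178.604  187.752   -2.407] [573.373 -77.705 187.752  -3.098]
[[0.96, 0.279, 0.0], [0.279, -0.96, 0.0], [0.0, 0.0, -1.0]] [ 1.909 -0.825 -0.048  1.425]
```

Emit:
{"name": "step_arm", "arguments": {"rows": [{"xyz":[0.15,-0.06,-0.03],"rot":[0,0,0.1]},{"xyz":[0.3,-0.13,-0.05],"rot":[0,0,0.22]},{"xyz":[0.45,-0.19,-0.05],"rot":[0,0,0.33]},{"xyz":[0.6,-0.25,-0.05],"rot":[0,0,0.44]},{"xyz":[0.75,-0.32,-0.05],"rot":[0,0,0.55]},{"xyz":[0.9,-0.38,-0.05],"rot":[0,0,0.66]},{"xyz":[0.95,-0.4,-0.05],"rot":[0,0,0.7]},{"xyz":[0.95,-0.4,-0.05],"rot":[0,0,0.7]},{"xyz":[0.95,-0.4,-0.05],"rot":[0,0,0.7]}], "hand": 0, "newtons": 25}}

```text
clock: 1.0
tool_pos: [407.4, -381.3, 250.2]
orientation: [[0.965, -0.262, -0.001], [-0.262, -0.965, 0.0], [-0.001, 0.0, -1.0]]
wrist_force: [0.2, -0.5, 0.0]
opening: 93.2
gripper_force: 0.0
```

```bash
python3 - <<'E'
from mv import *
print(sent([.95,-.4,-.05],.7).round(2))
t=target(.691);t[2]=250;print(need(t).round(3))
E
```

```text
[ 407.65 -381.42  250.64   -1.84]
[ 0.596 -0.864  0.002  0.725]
```

Emit:
{"name": "step_arm", "arguments": {"rows": [{"xyz":[0.08,-0.12,0],"rot":[0,0,0.1]},{"xyz":[0.16,-0.23,0],"rot":[0,0,0.2]},{"xyz":[0.24,-0.35,0],"rot":[0,0,0.3]},{"xyz":[0.32,-0.46,0],"rot":[0,0,0.4]},{"xyz":[0.4,-0.58,0],"rot":[0,0,0.5]},{"xyz":[0.48,-0.69,0],"rot":[0,0,0.6]},{"xyz":[0.55,-0.8,0],"rot":[0,0,0.68]},{"xyz":[0.596,-0.864,0.002],"rot":[0,0,0.725]},{"xyz":[0.596,-0.864,0.002],"rot":[0,0,0.725]},{"xyz":[0.596,-0.864,0.002],"rot":[0,0,0.725]},{"xyz":[0.596,-0.864,0.002],"rot":[0,0,0.725]}]}}

```text
clock: 2.1
tool_pos: [647.5, -180.4, 249.9]
orientation: [[0.669, -0.743, -0.001], [-0.743, -0.669, -0.0], [-0.0, 0.001, -1.0]]
wrist_force: [0.5, -0.9, -0.4]
opening: 92.9
gripper_force: 0.0
```

```bash
python3 - <<'E'
from mv import *
from workcell import status,viewer
import cv2
print(sent([.596,-.864,.002],.725).round(3))
s=status.get_state();print(s["tool_pos"].round(1),s["joint_pos"].round(2))
c=viewer.capture("wrist");print(c["fx"],c["cx"],c["cy"],np.array(c["T_tool_cam"]).round(3).tolist())
np.savez("w1.npz",pos=s["tool_pos"],R=s["orientation"],**c)
cv2.imwrite("pics/w1.png",c["color"][:,:,::-1])
E
```

```text
[ 648.509 -178.581  250.035   -2.407]
[ 647.5 -180.4  249.9] [-0.35  0.32  1.24 -0.    1.58  2.06]
422.26728164346997 319.24948939889043 241.08728905786387 [[-0.0, -0.954, -0.298, 82.681], [1.0, -0.0, 0.001, -0.009], [-0.001, -0.298, 0.954, -148.865], [0.0, 0.0, 0.0, 1.0]]
```

View pics/w1.png

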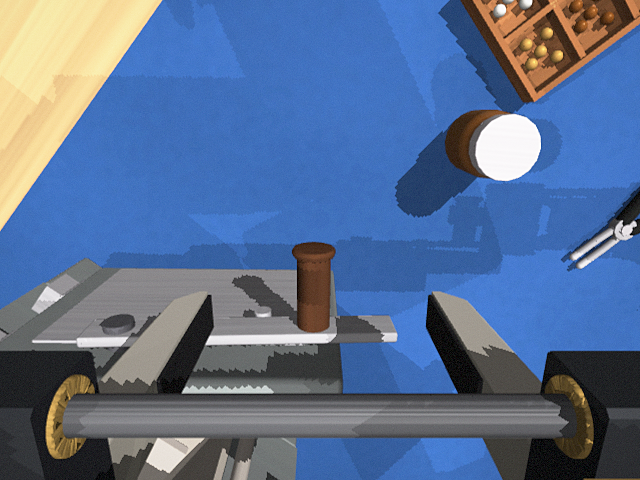

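The wrist view shows the knob between the open fingers, its axis at column 314, base at row 328 and cap top at row 243–258. I'll compute the grip offset. Joint 6 would pass its range on closing in this orientation, so I'll use the half-turned grasp.

```bash
python3 - <<'E'
from mv import *
w=np.load("w1.npz");T=w["T_tool_cam"];R=w["R"]
for nm,u,vv,z in(("axis base top",314,322,199),("cap far",314,243,190+11.5*0+11.5),("axis mid",314,300,199),("bar end bottom right",397,335,201-5)):
    d=R@T[:3,:3]@[(u-w["cx"])/w["fx"],(vv-w["cy"])/w["fy"],1];o=w["pos"]+R@T[:3,3]
    P=o+d*(z-o[2])/d[2];k=Rz(-.691)@(Rz(v[2]).T@(P-[v[0],v[1],0])-H);print(nm,P.round(1),"door",k.round(1))
print(target(.691).round(1))
E
```

```text
axis base top [ 633.  -160.4  199. ] door [-22.2 179.1 199. ]
cap far [ 662.7 -193.6  201.5] door [-66.7 179.4 201.5]
axis mid [ 641.5 -169.9  199. ] door [-34.9 179.2 199. ]
bar end bottom right [ 593.4 -183.4  196. ] door [-12.7 223.9 196. ]
[ 648.4 -178.6  187.8   -2.4]
```

Emit:
{"name": "step_arm", "arguments": {"rows": [{"xyz":[0,0,-0.05],"rot":[0,0,-0.18]},{"xyz":[0,0,-0.05],"rot":[0,0,-0.36]},{"xyz":[0,0,-0.05],"rot":[0,0,-0.54]},{"xyz":[0,0,-0.05],"rot":[0,0,-0.72]},{"xyz":[0,0,-0.05],"rot":[0,0,-0.9]},{"xyz":[0,0,-0.05],"rot":[0,0,-1]}]}}

```text
clock: 2.75
tool_pos: [647.7, -179.9, 265.4]
orientation: [[0.999, -0.047, 0.0], [-0.047, -0.999, -0.0], [0.0, 0.0, -1.0]]
wrist_force: [-0.6, -1.0, -0.0]
opening: 93.1
gripper_force: 0.0
```

Emit:
{"name": "step_arm", "arguments": {"rows": [{"rot":[0,0,-0.18],"xyz":[0,0,0]},{"rot":[0,0,-0.36],"xyz":[0,0,0]},{"rot":[0,0,-0.54],"xyz":[0,0,0]},{"rot":[0,0,-0.72],"xyz":[0,0,0]},{"rot":[0,0,-0.9],"xyz":[0,0,0]},{"rot":[0,0,-1],"xyz":[0,0,0]}]}}

```text
clock: 3.35
tool_pos: [647.7, -179.9, 265.4]
orientation: [[0.739, 0.673, 0.0], [0.673, -0.739, -0.0], [-0.0, 0.0, -1.0]]
wrist_force: [-0.5, 0.5, -0.4]
opening: 93.1
gripper_force: 0.0
```

Emit:
{"name": "step_arm", "arguments": {"rows": [{"rot":[0,0,-0.18],"xyz":[0,0,0]},{"rot":[0,0,-0.36],"xyz":[0,0,0]},{"rot":[0,0,-0.54],"xyz":[0,0,0]},{"rot":[0,0,-0.72],"xyz":[0,0,0]},{"rot":[0,0,-0.9],"xyz":[0,0,0]},{"rot":[0,0,-1],"xyz":[0,0,0]}]}}

```text
clock: 3.95
tool_pos: [647.7, -180.0, 265.4]
orientation: [[0.047, 0.999, 0.0], [0.999, -0.047, -0.0], [-0.0, 0.0, -1.0]]
wrist_force: [-0.5, -1.3, -0.2]
opening: 93.2
gripper_force: 0.0
```

Emit:
{"name": "step_arm", "arguments": {"rows": [{"rot":[0,0,-0.18],"xyz":[0,0,0]},{"rot":[0,0,-0.36],"xyz":[0,0,0]},{"rot":[0,0,-0.54],"xyz":[0,0,0]},{"rot":[0,0,-0.72],"xyz":[0,0,0]},{"rot":[0,0,-0.9],"xyz":[0,0,0]},{"rot":[0,0,-1],"xyz":[0,0,0]},{"rot":[0,0,-1],"xyz":[0,0,0]},{"rot":[0,0,-1],"xyz":[0,0,0]}]}}

```text
clock: 4.75
tool_pos: [648.0, -179.5, 265.3]
orientation: [[-0.667, 0.745, 0.0], [0.745, 0.667, -0.0], [-0.0, 0.0, -1.0]]
wrist_force: [0.8, 0.1, -0.4]
opening: 93.0
gripper_force: 0.0
```

```bash
sed -i 's/+th-2\*np.pi/+th-np.pi/' mv.py && python3 - <<'E'
from mv import *
sent([0,0,-.05],-1)
for i in range(3): n=sent([0,0,0],-1)
print(n.round(3),need(target(.691)).round(3))
E
```

```text
[ 648.509 -178.581  265.035    0.734] [ 0.    -0.     0.258 -0.   ]
```

Emit:
{"name": "step_arm", "arguments": {"rows": [{"xyz":[0,0,0.08],"rot":[0,0,0]},{"xyz":[0,0,0.16],"rot":[0,0,0]},{"xyz":[0,0,0.22],"rot":[0,0,0]},{"xyz":[0,0,0.257],"rot":[0,0,0]},{"xyz":[0,0,0.257],"rot":[0,0,0]},{"xyz":[0,0,0.257],"rot":[0,0,0]}]}}

```text
clock: 5.35
tool_pos: [648.7, -178.8, 188.7]
orientation: [[-0.67, 0.743, 0.001], [0.743, 0.67, -0.0], [-0.001, 0.0, -1.0]]
wrist_force: [1.7, 0.5, 0.4]
opening: 92.7
gripper_force: 0.0
```

Emit:
{"name": "step_arm", "arguments": {"rows": [{"xyz":[0,0,0],"rot":[0,0,0]},{"xyz":[0,0,0],"rot":[0,0,0]},{"xyz":[0,0,0],"rot":[0,0,0]},{"xyz":[0,0,0],"rot":[0,0,0]},{"xyz":[0,0,0],"rot":[0,0,0]},{"xyz":[0,0,0],"rot":[0,0,0]},{"xyz":[0,0,0],"rot":[0,0,0]},{"xyz":[0,0,0],"rot":[0,0,0]},{"xyz":[0,0,0],"rot":[0,0,0]},{"xyz":[0,0,0],"rot":[0,0,0]}], "hand": 255, "newtons": 25}}

```text
clock: 6.35
tool_pos: [649.0, -177.8, 188.0]
orientation: [[-0.67, 0.742, 0.001], [0.742, 0.67, 0.001], [0.0, 0.002, -1.0]]
wrist_force: [9.1, 14.0, -0.7]
opening: 17.6
gripper_force: 8.2
```

Emit:
{"name": "step_arm", "arguments": {"rows": [{"xyz":[0,0.002,0],"rot":[0,0,0]},{"xyz":[0,0.004,0],"rot":[0,0,0]},{"xyz":[0,0.004,0],"rot":[0,0,0]},{"xyz":[0,0.004,0],"rot":[0,0,0]},{"xyz":[0,0.004,0],"rot":[0,0,0]}]}}

```text
clock: 6.85
tool_pos: [649.4, -177.8, 187.9]
orientation: [[-0.67, 0.742, -0.0], [0.742, 0.67, 0.0], [0.0, 0.0, -1.0]]
wrist_force: [0.9, 1.6, -0.2]
opening: 17.4
gripper_force: 25.0
```

```bash
python3 - <<'E'
from mv import *
n=sent([0,.004,0]);o=(n-target(.691))[:3];json.dump(o.tolist(),open("off.json","w"));print(n.round(2),o)
E
python3 - <<'E'
from mv import *
L=.25
for l in(.05,.15,.25): print(need(target(.691,l)).round(3).tolist())
c=target(.691,L)
print("close")
for t in np.arange(.64,.1,-.05): print(round(t,3),need(target(t,L),c).round(3).tolist())
E
```

```text
[ 649.4  -177.78  265.03    0.73] [ 0.97342654  0.8270997  77.28281277]
[0.0, 0.0, -0.035, -0.0]
[0.0, 0.003, -0.07, -0.0]
[0.0, 0.01, -0.104, -0.0]
close
0.64 [0.03, -0.007, 0.0, 0.065]
0.59 [0.06, -0.012, 0.0, 0.129]
0.54 [0.09, -0.016, 0.0, 0.192]
0.49 [0.121, -0.019, 0.0, 0.256]
0.44 [0.151, -0.02, 0.0, 0.32]
0.39 [0.182, -0.019, 0.0, 0.383]
0.34 [0.212, -0.017, 0.0, 0.447]
0.29 [0.242, -0.013, 0.0, 0.511]
0.24 [0.272, -0.008, 0.0, 0.574]
0.19 [0.302, -0.001, 0.0, 0.638]
0.14 [0.331, 0.007, 0.0, 0.702]
```

Emit:
{"name": "step_arm", "arguments": {"rows": [{"xyz":[0,0,-0.018],"rot":[0,0,0]},{"xyz":[0,0,-0.035],"rot":[0,0,0]},{"xyz":[0,0.001,-0.053],"rot":[0,0,0]},{"xyz":[0,0.003,-0.07],"rot":[0,0,0]},{"xyz":[0,0.006,-0.087],"rot":[0,0,0]},{"xyz":[0,0.01,-0.104],"rot":[0,0,0]},{"xyz":[0,0.01,-0.104],"rot":[0,0,0]},{"xyz":[0,0.01,-0.104],"rot":[0,0,0]}]}}

```text
clock: 7.65
tool_pos: [651.8, -176.2, 219.7]
orientation: [[-0.67, 0.742, 0.001], [0.742, 0.67, -0.001], [-0.001, 0.0, -1.0]]
wrist_force: [0.0, -1.6, -0.5]
opening: 17.3
gripper_force: 25.0
```

```bash
python3 - <<'E'
from mv import *
o=json.load(open("off.json"));o[2]-=77.1;json.dump(o,open("off.json","w"))
sent([0,0,.257]);print(sent([0,.01,-.104]).round(2))
E
```

```text
[ 651.63 -175.77  219.13    0.73]
```

Emit:
{"name": "step_arm", "arguments": {"rows": [{"xyz":[0.015,-0.004,0],"rot":[0,0,0.032]},{"xyz":[0.03,-0.007,0],"rot":[0,0,0.065]},{"xyz":[0.045,-0.01,0],"rot":[0,0,0.097]},{"xyz":[0.06,-0.012,0],"rot":[0,0,0.129]},{"xyz":[0.075,-0.014,0],"rot":[0,0,0.16]},{"xyz":[0.09,-0.016,0],"rot":[0,0,0.192]},{"xyz":[0.106,-0.018,0],"rot":[0,0,0.224]},{"xyz":[0.121,-0.019,0],"rot":[0,0,0.256]},{"xyz":[0.136,-0.02,0],"rot":[0,0,0.288]},{"xyz":[0.151,-0.02,0],"rot":[0,0,0.32]},{"xyz":[0.166,-0.02,0],"rot":[0,0,0.352]},{"xyz":[0.182,-0.019,0],"rot":[0,0,0.383]},{"xyz":[0.182,-0.019,0],"rot":[0,0,0.383]},{"xyz":[0.182,-0.019,0],"rot":[0,0,0.383]}]}}

```text
clock: 9.05
tool_pos: [609.4, -139.3, 218.9]
orientation: [[-0.419, 0.908, -0.002], [0.908, 0.419, -0.001], [0.0, -0.002, -1.0]]
wrist_force: [-6.4, -5.0, 1.7]
opening: 17.4
gripper_force: 25.0
```

```bash
python3 - <<'E'
from mv import *
from workcell import status
n=sent([.182,-.019,0],.383);s=status.get_state();print(n.round(2),s["tool_pos"].round(1),s["orientation"][:,:2].T@s["wrist_force"],s["torque"].round(2))
for t in np.arange(.365,.06,-.025): print(round(t,3),need(target(t,.25)).round(3).tolist())
E
```

```text
[ 6.1081e+02 -1.3906e+02  2.1913e+02  4.3000e-01] [ 609.4 -139.3  218.9] [-1.83636497 -7.84860087] [-0.83  0.76 -0.03]
0.365 [0.014, -0.003, -0.0, 0.032]
0.34 [0.029, -0.006, -0.0, 0.063]
0.315 [0.044, -0.009, -0.0, 0.095]
0.29 [0.059, -0.012, -0.0, 0.127]
0.265 [0.074, -0.014, -0.0, 0.159]
0.24 [0.089, -0.016, -0.0, 0.191]
0.215 [0.105, -0.017, -0.0, 0.223]
0.19 [0.12, -0.018, -0.0, 0.254]
0.165 [0.135, -0.019, -0.0, 0.286]
0.14 [0.15, -0.019, -0.0, 0.318]
0.115 [0.165, -0.019, -0.0, 0.35]
0.09 [0.181, -0.018, -0.0, 0.382]
0.065 [0.196, -0.018, -0.0, 0.414]
```

Emit:
{"name": "step_arm", "arguments": {"rows": [{"xyz":[0.0,-0.002,0],"rot":[0,0,0]},{"xyz":[0.014,-0.005,0],"rot":[0,0,0.032]},{"xyz":[0.029,-0.009,0],"rot":[0,0,0.063]},{"xyz":[0.044,-0.012,0],"rot":[0,0,0.095]},{"xyz":[0.059,-0.015,0],"rot":[0,0,0.127]},{"xyz":[0.074,-0.017,0],"rot":[0,0,0.159]},{"xyz":[0.089,-0.019,0],"rot":[0,0,0.191]},{"xyz":[0.105,-0.02,0],"rot":[0,0,0.223]},{"xyz":[0.12,-0.021,0],"rot":[0,0,0.254]},{"xyz":[0.12,-0.021,0],"rot":[0,0,0.254]},{"xyz":[0.12,-0.021,0],"rot":[0,0,0.254]}]}}

```text
clock: 10.15
tool_pos: [588.5, -108.8, 218.8]
orientation: [[-0.23, 0.973, -0.003], [0.973, 0.23, -0.0], [0.001, -0.003, -1.0]]
wrist_force: [-7.0, -3.6, 1.0]
opening: 17.2
gripper_force: 25.0
```

```bash
python3 - <<'E'
from mv import *
from workcell import status
n=sent([.12,-.021,0],.254);s=status.get_state();print(n.round(2),s["tool_pos"].round(1),s["orientation"][:,:2].T@s["wrist_force"],s["torque"].round(2))
t=target(.19,.25);o=off+(n-t)[:3]*[1,1,0];print(off,o);json.dump(o.tolist(),open("off.json","w"))
E
python3 - <<'E'
from mv import *
for t in np.arange(.17,-.061,-.02): print(round(t,3),need(target(t,.25)).round(4).tolist())
E
```

```text
[ 5.8997e+02 -1.0904e+02  2.1913e+02  2.3000e-01] [ 588.5 -108.8  218.8] [-1.89112877 -7.62137316] [-0.69  0.92 -0.08]
[0.97342654 0.8270997  0.18281277] [0.18654526 0.53337467 0.18281277]
0.17 [0.0118, -0.0029, -0.0001, 0.0259]
0.15 [0.0237, -0.0057, -0.0001, 0.0514]
0.13 [0.0356, -0.0081, -0.0001, 0.0769]
0.11 [0.0476, -0.0104, -0.0001, 0.1023]
0.09 [0.0596, -0.0123, -0.0001, 0.1278]
0.07 [0.0716, -0.0141, -0.0001, 0.1533]
0.05 [0.0837, -0.0156, -0.0001, 0.1787]
0.03 [0.0958, -0.0169, -0.0001, 0.2042]
0.01 [0.108, -0.0179, -0.0001, 0.2297]
-0.01 [0.1201, -0.0187, -0.0001, 0.2551]
-0.03 [0.1323, -0.0192, -0.0001, 0.2806]
-0.05 [0.1444, -0.0195, -0.0001, 0.3061]
```

Emit:
{"name": "step_arm", "arguments": {"rows": [{"xyz":[0.0,-0.003,0],"rot":[0,0,0]},{"xyz":[0.0118,-0.006,0],"rot":[0,0,0.026]},{"xyz":[0.0237,-0.009,0],"rot":[0,0,0.051]},{"xyz":[0.0356,-0.012,0],"rot":[0,0,0.077]},{"xyz":[0.0476,-0.0145,0],"rot":[0,0,0.102]},{"xyz":[0.0596,-0.0165,0],"rot":[0,0,0.128]},{"xyz":[0.0716,-0.0185,0],"rot":[0,0,0.153]},{"xyz":[0.0716,-0.0185,0],"rot":[0,0,0.153]},{"xyz":[0.0716,-0.0185,0],"rot":[0,0,0.153]}]}}

```text
clock: 11.05
tool_pos: [579.1, -88.9, 219.0]
orientation: [[-0.113, 0.994, -0.001], [0.994, 0.113, 0.0], [0.0, -0.001, -1.0]]
wrist_force: [-4.2, -1.9, 0.0]
opening: 17.2
gripper_force: 25.0
```

```bash
cat > chk.py <<'E'
import sys
from mv import *
from workcell import status
a=[float(x) for x in sys.argv[1:]]
n=sent(a[:3],a[3]);s=status.get_state();R=s["orientation"]
print("cmd",n.round(2),"meas",s["tool_pos"].round(2),"F tool xyz",(R.T@s["wrist_force"]).round(1),s["torque"].round(2))
E
python3 chk.py .0716 -.0185 0 .153
python3 - <<'E'
from mv import *
c=target(.07,.25)
for t in (.05,.03,.01,0,-.01,-.03,-.05): print(t,need(target(t,.25),c).round(4).tolist())
E
```

```text
cmd [ 5.7959e+02 -8.9430e+01  2.1913e+02  1.1000e-01] meas [579.09 -88.85 219.  ] F tool xyz [-1.4 -4.4 -0. ] [-0.42  0.68 -0.04]
0.05 [0.0118, -0.0029, 0.0, 0.0255]
0.03 [0.0237, -0.0057, 0.0, 0.0509]
0.01 [0.0356, -0.0081, 0.0, 0.0764]
0 [0.0416, -0.0093, 0.0, 0.0891]
-0.01 [0.0476, -0.0104, 0.0, 0.1019]
-0.03 [0.0596, -0.0124, 0.0, 0.1273]
-0.05 [0.0716, -0.0141, 0.0, 0.1528]
```

Emit:
{"name": "step_arm", "arguments": {"rows": [{"xyz":[0.003,-0.003,0],"rot":[0,0,0.006]},{"xyz":[0.006,-0.005,0],"rot":[0,0,0.013]},{"xyz":[0.009,-0.006,0],"rot":[0,0,0.019]},{"xyz":[0.012,-0.007,0],"rot":[0,0,0.026]},{"xyz":[0.014,-0.0075,0],"rot":[0,0,0.03]},{"xyz":[0.014,-0.0075,0],"rot":[0,0,0.03]},{"xyz":[0.014,-0.0075,0],"rot":[0,0,0.03]}]}}

```text
clock: 11.75
tool_pos: [577.5, -85.0, 219.4]
orientation: [[-0.09, 0.996, 0.002], [0.996, 0.09, 0.001], [0.0, 0.002, -1.0]]
wrist_force: [5.5, 1.6, -2.2]
opening: 17.2
gripper_force: 25.0
```

```bash
python3 chk.py .014 -.0075 0 .03
```

```text
cmd [ 5.7687e+02 -8.5510e+01  2.1913e+02  9.0000e-02] meas [577.5  -84.99 219.35] F tool xyz [1.1 5.6 2.2] [ 0.16 -0.95 -0.1 ]
```

Emit:
{"name": "step_arm", "arguments": {"rows": [{"xyz":[0.002,0.001,0],"rot":[0,0,0.004]},{"xyz":[0.004,0.001,0],"rot":[0,0,0.008]},{"xyz":[0.006,0,0],"rot":[0,0,0.013]},{"xyz":[0.006,0,0],"rot":[0,0,0.013]}]}}

```text
clock: 12.15
tool_pos: [576.9, -83.5, 219.2]
orientation: [[-0.08, 0.997, 0.001], [0.997, 0.08, 0.0], [0.0, 0.001, -1.0]]
wrist_force: [4.9, 1.3, -1.8]
opening: 17.2
gripper_force: 25.0
```

```bash
python3 chk.py .006 0 0 .013
```

```text
cmd [ 5.7671e+02 -8.3720e+01  2.1913e+02  8.0000e-02] meas [576.93 -83.47 219.25] F tool xyz [0.9 5.  1.8] [ 0.16 -0.95 -0.07]
```

Emit:
{"name": "step_arm", "arguments": {"rows": [{"xyz":[0.002,-0.0005,0],"rot":[0,0,0.004]},{"xyz":[0.004,-0.001,0],"rot":[0,0,0.008]},{"xyz":[0.004,-0.001,0],"rot":[0,0,0.008]}]}}

```text
clock: 12.45
tool_pos: [576.5, -82.4, 219.2]
orientation: [[-0.074, 0.997, 0.001], [0.997, 0.074, 0.0], [0.0, 0.001, -1.0]]
wrist_force: [4.6, 1.9, -3.0]
opening: 17.3
gripper_force: 25.0
```

```bash
python3 chk.py .004 -.001 0 .008
```

```text
cmd [ 5.7632e+02 -8.2550e+01  2.1913e+02  7.0000e-02] meas [576.51 -82.39 219.24] F tool xyz [1.5 4.7 3. ] [ 0.15 -0.9  -0.14]
```

Emit:
{"name": "step_arm", "arguments": {"rows": [{"xyz":[0.002,0.0005,0],"rot":[0,0,0.004]},{"xyz":[0.004,0.0005,0],"rot":[0,0,0.008]},{"xyz":[0.004,0.0005,0],"rot":[0,0,0.008]}]}}

```text
clock: 12.75
tool_pos: [576.1, -81.3, 219.1]
orientation: [[-0.067, 0.998, -0.0], [0.998, 0.067, -0.0], [-0.0, -0.0, -1.0]]
wrist_force: [3.1, 1.3, -1.4]
opening: 16.9
gripper_force: 25.0
```

```bash
python3 chk.py .004 .0005 0 .008
```

```text
cmd [ 5.7638e+02 -8.1340e+01  2.1913e+02  7.0000e-02] meas [576.15 -81.35 219.12] F tool xyz [1.1 3.2 1.4] [-0.05 -0.55 -0.03]
```

Emit:
{"name": "step_arm", "arguments": {"rows": [{"xyz":[0.002,-0.0005,0],"rot":[0,0,0.004]},{"xyz":[0.004,-0.001,0],"rot":[0,0,0.008]},{"xyz":[0.004,-0.001,0],"rot":[0,0,0.008]}]}}

```text
clock: 13.05
tool_pos: [575.8, -80.2, 219.1]
orientation: [[-0.061, 0.998, -0.0], [0.998, 0.061, -0.0], [-0.0, -0.0, -1.0]]
wrist_force: [1.4, -0.2, -1.0]
opening: 17.0
gripper_force: 25.0
```

```bash
python3 chk.py .004 -.001 0 .008
```

```text
cmd [ 5.7600e+02 -8.0160e+01  2.1913e+02  6.0000e-02] meas [575.76 -80.16 219.08] F tool xyz [-0.3  1.4  1. ] [-0.07 -0.38 -0.08]
```

Emit:
{"name": "step_arm", "arguments": {"rows": [{"xyz":[0.002,-0.0005,0],"rot":[0,0,0.004]},{"xyz":[0.004,-0.001,0],"rot":[0,0,0.008]},{"xyz":[0.004,-0.001,0],"rot":[0,0,0.008]}]}}

```text
clock: 13.35
tool_pos: [575.4, -78.9, 219.0]
orientation: [[-0.055, 0.998, -0.001], [0.998, 0.055, -0.0], [0.0, -0.001, -1.0]]
wrist_force: [0.7, -0.4, -1.4]
opening: 17.1
gripper_force: 25.0
```

```bash
python3 chk.py .004 -.001 0 .008
```

```text
cmd [ 5.7562e+02 -7.8980e+01  2.1913e+02  5.0000e-02] meas [575.37 -78.95 219.03] F tool xyz [-0.4  0.7  1.4] [-0.19 -0.12 -0.09]
```

Emit:
{"name": "step_arm", "arguments": {"rows": [{"xyz":[0.002,-0.0005,0],"rot":[0,0,0.004]},{"xyz":[0.004,-0.001,0],"rot":[0,0,0.008]},{"xyz":[0.004,-0.001,0],"rot":[0,0,0.008]}]}}

```text
clock: 13.65
tool_pos: [575.0, -77.8, 219.0]
orientation: [[-0.049, 0.999, -0.001], [0.999, 0.049, -0.0], [0.0, -0.001, -1.0]]
wrist_force: [-1.2, 0.0, -0.7]
opening: 17.6
gripper_force: 25.0
```

```bash
python3 chk.py .004 -.001 0 .008
```

```text
cmd [ 5.7526e+02 -7.7800e+01  2.1913e+02  5.0000e-02] meas [574.99 -77.77 219.05] F tool xyz [ 0.1 -1.2  0.7] [-0.29 -0.01 -0.11]
```

Noise is under 1 N and there is no contact yet. I'll keep going in steps of about 1 mm.

Emit:
{"name": "step_arm", "arguments": {"rows": [{"xyz":[0.002,-0.0005,0],"rot":[0,0,0.004]},{"xyz":[0.004,-0.001,0],"rot":[0,0,0.008]},{"xyz":[0.004,-0.001,0],"rot":[0,0,0.008]}]}}

```text
clock: 13.95
tool_pos: [574.6, -76.6, 219.1]
orientation: [[-0.042, 0.999, -0.001], [0.999, 0.042, -0.0], [0.0, -0.001, -1.0]]
wrist_force: [-2.0, -1.6, -0.5]
opening: 17.4
gripper_force: 25.0
```

```bash
python3 chk.py .004 -.001 0 .008
```

```text
cmd [ 5.7490e+02 -7.6620e+01  2.1913e+02  4.0000e-02] meas [574.62 -76.57 219.05] F tool xyz [-1.5 -2.   0.5] [-0.26  0.23 -0.1 ]
```

Emit:
{"name": "step_arm", "arguments": {"rows": [{"xyz":[0.002,-0.0005,0],"rot":[0,0,0.004]},{"xyz":[0.004,-0.001,0],"rot":[0,0,0.008]},{"xyz":[0.004,-0.001,0],"rot":[0,0,0.008]}]}}

```text
clock: 14.25
tool_pos: [574.3, -75.4, 219.1]
orientation: [[-0.036, 0.999, -0.001], [0.999, 0.036, -0.0], [-0.0, -0.001, -1.0]]
wrist_force: [-3.3, -1.6, -0.8]
opening: 17.2
gripper_force: 25.0
```

```bash
python3 chk.py .004 -.001 0 .008
```

```text
cmd [ 5.7455e+02 -7.5430e+01  2.1913e+02  4.0000e-02] meas [574.3  -75.39 219.07] F tool xyz [-1.4 -3.3  0.8] [-0.39  0.45 -0.07]
```

Emit:
{"name": "step_arm", "arguments": {"rows": [{"xyz":[0.002,-0.0015,0],"rot":[0,0,0.004]},{"xyz":[0.004,-0.002,0],"rot":[0,0,0.008]},{"xyz":[0.004,-0.002,0],"rot":[0,0,0.008]}]}}

```text
clock: 14.55
tool_pos: [574.0, -74.4, 219.2]
orientation: [[-0.03, 1.0, 0.0], [1.0, 0.03, -0.0], [-0.0, 0.0, -1.0]]
wrist_force: [-2.0, -3.8, -2.1]
opening: 17.0
gripper_force: 25.0
```

```bash
python3 chk.py .004 -.002 0 .008
```

```text
cmd [ 5.7391e+02 -7.4250e+01  2.1913e+02  3.0000e-02] meas [573.99 -74.41 219.21] F tool xyz [-3.8 -2.1  2.1] [-0.6   0.14 -0.15]
```

Emit:
{"name": "step_arm", "arguments": {"rows": [{"xyz":[0.002,-0.0005,0],"rot":[0,0,0.004]},{"xyz":[0.004,-0.001,0],"rot":[0,0,0.008]},{"xyz":[0.004,-0.001,0],"rot":[0,0,0.008]}]}}

```text
clock: 14.85
tool_pos: [573.8, -73.7, 219.3]
orientation: [[-0.023, 1.0, 0.001], [1.0, 0.023, -0.001], [-0.001, 0.001, -1.0]]
wrist_force: [-0.4, -5.2, -1.3]
opening: 17.2
gripper_force: 25.0
```

```bash
python3 chk.py .004 -.001 0 .008
```

```text
cmd [ 5.7357e+02 -7.3060e+01  2.1913e+02  2.0000e-02] meas [573.79 -73.68 219.29] F tool xyz [-5.2 -0.5  1.3] [-1.1  -0.05 -0.1 ]
```

Emit:
{"name": "step_arm", "arguments": {"rows": [{"xyz":[0.0015,-0.0003,0],"rot":[0,0,0.002]},{"xyz":[0.0025,-0.0005,0],"rot":[0,0,0.004]},{"xyz":[0.0025,-0.0005,0],"rot":[0,0,0.004]},{"xyz":[0.0025,-0.0005,0],"rot":[0,0,0.004]},{"xyz":[0.0025,-0.0005,0],"rot":[0,0,0.004]}]}}

```text
clock: 15.35
tool_pos: [573.7, -73.4, 219.4]
orientation: [[-0.02, 1.0, 0.001], [1.0, 0.02, -0.002], [-0.002, 0.001, -1.0]]
wrist_force: [-0.7, -7.5, -1.5]
opening: 17.4
gripper_force: 25.0
```

```bash
python3 chk.py .0025 -.0005 0 .004
```

```text
cmd [ 5.7340e+02 -7.2320e+01  2.1913e+02  2.0000e-02] meas [573.71 -73.36 219.37] F tool xyz [-7.5 -0.9  1.5] [-1.29 -0.14 -0.02]
```

Emit:
{"name": "step_arm", "arguments": {"rows": [{"xyz":[0.0015,-0.0003,0],"rot":[0,0,0.002]},{"xyz":[0.003,-0.0005,0],"rot":[0,0,0.003]},{"xyz":[0.003,-0.0005,0],"rot":[0,0,0.003]},{"xyz":[0.003,-0.0005,0],"rot":[0,0,0.003]},{"xyz":[0.003,-0.0005,0],"rot":[0,0,0.003]}]}}

```text
clock: 15.85
tool_pos: [573.6, -72.9, 219.4]
orientation: [[-0.017, 1.0, 0.001], [1.0, 0.017, -0.002], [-0.002, 0.001, -1.0]]
wrist_force: [0.1, -9.3, -2.3]
opening: 17.3
gripper_force: 25.0
```

```bash
python3 chk.py .003 -.0005 0 .003
```

```text
cmd [ 5.7324e+02 -7.1420e+01  2.1913e+02  2.0000e-02] meas [573.56 -72.91 219.41] F tool xyz [-9.3 -0.1  2.4] [-1.67 -0.11  0.02]
```

Emit:
{"name": "step_arm", "arguments": {"rows": [{"xyz":[0.001,-0.002,0.008],"rot":[0,0,0]},{"xyz":[0.002,-0.004,0.016],"rot":[0,0,0]},{"xyz":[0.002,-0.006,0.024],"rot":[0,0,0]},{"xyz":[0.002,-0.007,0.032],"rot":[0,0,0]},{"xyz":[0.002,-0.008,0.04],"rot":[0,0,0]},{"xyz":[0.002,-0.008,0.043],"rot":[0,0,0]},{"xyz":[0.002,-0.008,0.043],"rot":[0,0,0]},{"xyz":[0.002,-0.008,0.043],"rot":[0,0,0]}]}}

```text
clock: 16.65
tool_pos: [571.5, -72.6, 207.0]
orientation: [[-0.017, 1.0, 0.002], [1.0, 0.017, -0.003], [-0.003, 0.002, -1.0]]
wrist_force: [0.7, -10.3, 0.2]
opening: 17.2
gripper_force: 24.9
```

```bash
python3 chk.py .002 -.008 .043 0; python3 - <<'E'
from workcell import viewer
import cv2
c=viewer.capture("scene")["color"][:,:,::-1]
cv2.imwrite("pics/s2.png",cv2.resize(c[130:290,290:460],None,fx=3.5,fy=3.5,interpolation=cv2.INTER_CUBIC))
E
```

```text
cmd [ 5.7083e+02 -7.0860e+01  2.0623e+02  2.0000e-02] meas [571.52 -72.64 207.  ] F tool xyz [-10.3   0.5  -0.2] [-1.7  -0.28  0.04]
```

View pics/s2.png

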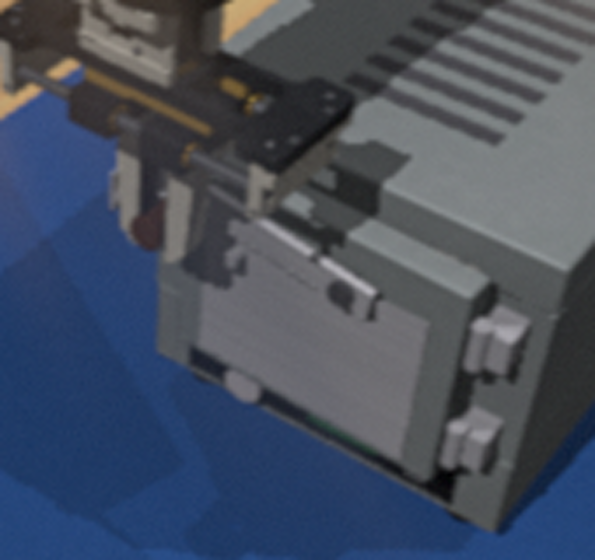

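The image shows the door shut with the fingers on the knob and the bar still slightly raised. I'll lower it past the lip in small steps, watching the vertical force.

Emit:
{"name": "step_arm", "arguments": {"rows": [{"xyz":[0.0005,-0.0005,0.004],"rot":[0,0,0]},{"xyz":[0.001,-0.001,0.008],"rot":[0,0,0]},{"xyz":[0.001,-0.001,0.012],"rot":[0,0,0]},{"xyz":[0.001,-0.002,0.016],"rot":[0,0,0]},{"xyz":[0.001,-0.002,0.02],"rot":[0,0,0]},{"xyz":[0.001,-0.002,0.02],"rot":[0,0,0]}]}}

```text
clock: 17.3
tool_pos: [571.0, -72.5, 201.1]
orientation: [[-0.017, 1.0, 0.002], [1.0, 0.017, -0.003], [-0.003, 0.002, -1.0]]
wrist_force: [-1.0, -10.5, 0.8]
opening: 17.3
gripper_force: 24.9
```

```bash
python3 chk.py .001 -.002 .02 0
```

```text
cmd [ 5.7022e+02 -7.0570e+01  2.0023e+02  2.0000e-02] meas [571.   -72.49 201.1 ] F tool xyz [-10.5  -1.2  -0.8] [-1.86 -0.22  0.06]
```

Emit:
{"name": "step_arm", "arguments": {"rows": [{"xyz":[0,0,0.004],"rot":[0,0,0]},{"xyz":[0,-0.0005,0.008],"rot":[0,0,0]},{"xyz":[0,-0.001,0.012],"rot":[0,0,0]},{"xyz":[0,-0.001,0.016],"rot":[0,0,0]},{"xyz":[0,-0.001,0.019],"rot":[0,0,0]},{"xyz":[0,-0.001,0.019],"rot":[0,0,0]}]}}

```text
clock: 17.9
tool_pos: [570.7, -72.5, 195.3]
orientation: [[-0.017, 1.0, 0.002], [1.0, 0.017, -0.003], [-0.003, 0.002, -1.0]]
wrist_force: [1.1, -10.4, 0.1]
opening: 17.3
gripper_force: 24.9
```

```bash
python3 chk.py 0 -.001 .019 0
```

```text
cmd [ 5.6992e+02 -7.0580e+01  1.9453e+02  2.0000e-02] meas [570.75 -72.47 195.3 ] F tool xyz [-10.4   1.   -0.1] [-1.81 -0.43  0.05]
```

Emit:
{"name": "step_arm", "arguments": {"rows": [{"xyz":[0,0,0.003],"rot":[0,0,0]},{"xyz":[0,0,0.006],"rot":[0,0,0]},{"xyz":[0,0,0.006],"rot":[0,0,0]},{"xyz":[0,0,0.006],"rot":[0,0,0]}]}}

```text
clock: 18.3
tool_pos: [570.7, -72.5, 193.6]
orientation: [[-0.017, 1.0, 0.002], [1.0, 0.017, -0.003], [-0.003, 0.002, -1.0]]
wrist_force: [-0.0, -10.9, 0.1]
opening: 17.2
gripper_force: 24.9
```

```bash
python3 chk.py 0 0 .006 0
```

```text
cmd [ 5.6992e+02 -7.0580e+01  1.9273e+02  2.0000e-02] meas [570.75 -72.51 193.64] F tool xyz [-10.9  -0.2  -0.1] [-1.84 -0.29  0.08]
```

Emit:
{"name": "step_arm", "arguments": {"rows": [{"xyz":[0,0,0.0015],"rot":[0,0,0]},{"xyz":[0,0,0.003],"rot":[0,0,0]},{"xyz":[0,0,0.003],"rot":[0,0,0]},{"xyz":[0,0,0.003],"rot":[0,0,0]}]}}

```text
clock: 18.7
tool_pos: [570.8, -72.5, 193.6]
orientation: [[-0.017, 1.0, 0.003], [1.0, 0.017, -0.003], [-0.003, 0.003, -1.0]]
wrist_force: [-2.2, -10.5, 5.3]
opening: 17.6
gripper_force: 24.9
```

```bash
python3 chk.py 0 0 .003 0
```

```text
cmd [ 5.6992e+02 -7.0580e+01  1.9183e+02  2.0000e-02] meas [570.78 -72.48 193.56] F tool xyz [-10.5  -2.4  -5.2] [-1.79  0.23  0.06]
```

The bar is on the floor at z = 193.6, which is level. Now I ease the vertical load, then the push.

Emit:
{"name": "step_arm", "arguments": {"rows": [{"xyz":[0,0,-0.002],"rot":[0,0,0]},{"xyz":[-0.001,0,-0.002],"rot":[0,0,0]},{"xyz":[-0.002,0,-0.002],"rot":[0,0,0]},{"xyz":[-0.003,0,-0.002],"rot":[0,0,0]},{"xyz":[-0.004,0,-0.002],"rot":[0,0,0]},{"xyz":[-0.005,0,-0.002],"rot":[0,0,0]},{"xyz":[-0.006,0,-0.002],"rot":[0,0,0]},{"xyz":[-0.006,0,-0.002],"rot":[0,0,0]},{"xyz":[-0.006,0,-0.002],"rot":[0,0,0]}]}}

```text
clock: 19.6
tool_pos: [571.0, -73.2, 193.6]
orientation: [[-0.018, 1.0, 0.003], [1.0, 0.018, -0.002], [-0.002, 0.003, -1.0]]
wrist_force: [0.7, -6.0, 1.7]
opening: 17.0
gripper_force: 24.9
```

```bash
python3 chk.py -.006 0 -.002 0
```

```text
cmd [ 5.6995e+02 -7.2380e+01  1.9243e+02  2.0000e-02] meas [570.95 -73.21 193.63] F tool xyz [-6.1  0.6 -1.6] [-1.02 -0.27  0.07]
```

Emit:
{"name": "step_arm", "arguments": {"rows": [{"xyz":[-0.001,0,0],"rot":[0,0,0]},{"xyz":[-0.002,0,0],"rot":[0,0,0]},{"xyz":[-0.003,0,0],"rot":[0,0,0]},{"xyz":[-0.003,0,0],"rot":[0,0,0]},{"xyz":[-0.003,0,0],"rot":[0,0,0]}]}}

```text
clock: 20.1
tool_pos: [570.9, -73.3, 193.6]
orientation: [[-0.018, 1.0, 0.003], [1.0, 0.018, -0.0], [-0.0, 0.003, -1.0]]
wrist_force: [2.1, -3.2, 5.9]
opening: 17.4
gripper_force: 24.9
```

```bash
python3 chk.py -.003 0 0 0
```

```text
cmd [ 5.6997e+02 -7.3280e+01  1.9243e+02  2.0000e-02] meas [570.94 -73.29 193.56] F tool xyz [-3.3  2.1 -5.9] [-0.5  -0.59  0.08]
```

The knob stopped at y = −73.3 while the force dropped, so the lip is holding the bar. I'll release it now.

Emit:
{"name": "step_arm", "arguments": {"rows": [{"xyz":[-0.002,0,-0.002],"rot":[0,0,0]},{"xyz":[-0.002,0,-0.002],"rot":[0,0,0]},{"xyz":[-0.002,0,-0.002],"rot":[0,0,0]}]}}

```text
clock: 20.4
tool_pos: [570.9, -73.3, 193.6]
orientation: [[-0.019, 1.0, 0.002], [1.0, 0.019, 0.001], [0.001, 0.002, -1.0]]
wrist_force: [4.6, -1.3, 2.0]
opening: 16.8
gripper_force: 24.9
```

Emit:
{"name": "step_arm", "arguments": {"rows": [{"xyz":[0,0,0],"rot":[0,0,0]},{"xyz":[0,0,0],"rot":[0,0,0]},{"xyz":[0,0,0],"rot":[0,0,0]},{"xyz":[0,0,0],"rot":[0,0,0]},{"xyz":[0,0,0],"rot":[0,0,0]},{"xyz":[0,0,0],"rot":[0,0,0]}], "hand": 150}}

```text
clock: 21.0
tool_pos: [569.8, -73.8, 192.9]
orientation: [[-0.018, 1.0, -0.0], [1.0, 0.018, 0.0], [0.0, -0.0, -1.0]]
wrist_force: [0.4, -0.3, -1.4]
opening: 38.2
gripper_force: 0.0
```

```bash
python3 chk.py -.002 0 -.002 0
```

```text
cmd [ 5.6998e+02 -7.3880e+01  1.9303e+02  2.0000e-02] meas [569.84 -73.8  192.92] F tool xyz [-0.3  0.4  1.4] [-0.04 -0.1   0.01]
```

Emit:
{"name": "step_arm", "arguments": {"rows": [{"xyz":[0,0,-0.04],"rot":[0,0,0]},{"xyz":[0,0,-0.1],"rot":[0,0,0]},{"xyz":[0,0,-0.2],"rot":[0,0,0]},{"xyz":[0,0,-0.3],"rot":[0,0,0]},{"xyz":[-0.15,0,-0.4],"rot":[0,0,0]},{"xyz":[-0.3,0,-0.5],"rot":[0,0,0]},{"xyz":[-0.45,0,-0.5],"rot":[0,0,0]},{"xyz":[-0.6,0,-0.5],"rot":[0,0,0]},{"xyz":[-0.6,0,-0.5],"rot":[0,0,0]},{"xyz":[-0.6,0,-0.5],"rot":[0,0,0]},{"xyz":[-0.6,0,-0.5],"rot":[0,0,0]}]}}

```text
clock: 22.1
tool_pos: [573.3, -253.1, 343.6]
orientation: [[-0.019, 1.0, 0.0], [1.0, 0.019, 0.0], [0.0, 0.0, -1.0]]
wrist_force: [-0.4, 0.3, 0.0]
opening: 38.4
gripper_force: 0.0
```

```bash
python3 - <<'E'
from workcell import viewer
import cv2,numpy as np
f=lambda n,a,b,c,d:cv2.resize(viewer.capture(n)["color"][a:b,c:d,::-1],(390,390),interpolation=cv2.INTER_CUBIC)
cv2.imwrite("pics/end.png",np.hstack([f("scene",140,280,300,440),f("top",150,290,220,360)]))
E
```

```text
(no output)
```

View pics/end.png

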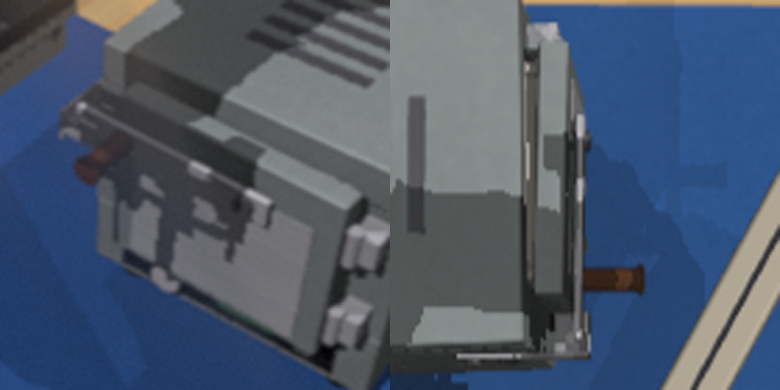

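The picture shows the door shut and the bar level, its free end inside the keeper's lip at about (580,330) in the top crop. The gripper is clear, so I'm handing in.

```bash
python3 -c "
from workcell import workorder
print(workorder.job_done())"
```

```text
the job is handed in; nothing more can be done
None
```

The kiln door is shut on its seal with the latch bar down in the keeper's notch, pressed at about 11 N (measured at the wrist); the gripper is clear and the job was handed in at about 22 s, with no verdict returned.

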